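# Evening light: lantern off its dock, dimmer lever to the marker

## Task

Set the desk up for the evening: first lift the cordless lantern by its handle off the charging pad of the wooden lamp dock and set it down gently and upright, wholly on the round cork mat. Then, with the lantern out of the way, swing the dock's dimmer lever until it lies exactly over the thin set-point marker on its scale, and leave it there. Do not shift the marker or disturb anything else on the desk.

Things in the scene. Friction and masses are not known exactly. Their poses are not given: they have to be found in the camera images.
- lamp_dock: fixed wooden dock, 170 mm (its x) x 320 mm (its y) x 30 mm high; origin at the centre of its underside. A round grey charging pad (92 mm wide, 8 mm high, top 38 mm above the desk) is centred at (0, +105) mm in its frame; the dimmer's pivot is at (+60, -50) mm
- dimmer_pivot (a point): point on the vertical axis of the dimmer lever and of the marker, on the dock's top (30 mm above the desk); its axes are the dock's
- dimmer_lever (a joint): angle of the dimmer lever, -1.2 to 1.2 rad: 0 when it points from the pivot along the dock's -x; it grows as the lever swings towards the dock's +y (charging pad) side. The lever is a flat steel bar 12 mm wide and 98 mm long, its top 46 mm above the desk, with a black upright round post at its outer end; light friction (about 2 N at the post) holds it where it is left
- lever_knob (a point): centre of the top of the lever's upright post: post 18 mm in diameter, 44 mm tall (46 to 90 mm above the desk), 88 mm from the pivot; its -x axis points outward along the lever
- dimmer_marker (a joint): angle of the set-point marker, about the same pivot, with the same zero and sense as dimmer_lever: the lever is set when both angles are equal
- marker_tip (a point): centre of the top of the marker's raised end, 114 mm from the pivot and 42 mm above the desk: a small aluminium block 18 x 9 x 10 mm on a flat aluminium strip 6 mm wide that runs out from the pivot under the lever; its -x axis points outward. The lever passes freely above the strip, inside the block
- lantern: loose cordless lantern: aluminium foot and cap 80 mm wide, white frosted body 72 mm wide, cap's top at 126 mm; about 0.5 kg; origin at the centre of its underside, z up
- lantern_handle (a point): middle of the lantern's fixed steel hoop handle: a level round bar 10 mm thick and 80 mm long along the lantern's y, its axis 175 mm above the underside, 49 mm above the cap
- mat: fixed round cork mat, 130 mm wide, 4 mm thick; origin at the centre of its underside
- mug: white ceramic mug, 78 mm wide, 90 mm high; origin at the centre of its underside; leave alone
- mouse: white computer mouse 105 x 60 x 26 mm; origin at the centre of its underside; leave alone
- stapler: black and steel desk stapler 130 x 34 x 46 mm; origin at the centre of its underside; leave alone
- pen_cup: empty wooden cup, 76 mm wide, 100 mm high; origin at the centre of its underside; leave alone
- succulent: small terracotta pot with a green succulent, 84 mm wide, 120 mm high; origin at the centre of its underside; leave alone
- vase: white vase 96 mm wide, 185 mm high, with flowers to 380 mm; origin at the centre of its underside; leave alone
- picture_frame: framed print 170 x 210 mm standing upright on a foot; origin under the frame's lower edge; leave alone

How it is judged:
By the outcome, as a careful person would: the job done as asked, in the order asked, and still so for the second after the job is handed in, with the robot touching nothing.
It also fails if it takes over 64 s, if anything falls off the work surface, if the arm or the gripper's body presses on something with over 40 N, if the wrist force passes 120 N, or if a joint passes its speed limit or range.

## Robot

A 6-joint arm with a two-finger parallel gripper is mounted at the origin on the work surface. World frame = base frame: x ahead of the robot, y to its left, z up, the work surface at z = 0. Lengths are in m, angles in degrees, forces in N, time in s.
With the tool pointing down it reaches from about 0.3 to 0.75 m from the base axis. Payload 8.5 kg.
Tool frame: the origin (TCP) lies between the finger pads; the fingertips stand tip_reach ahead of it and the grasp point (between the pads) lies 2 mm behind it (tip_reach is the distance from the TCP to the fingertips, in m); z points along the fingers, y is the line along which they close (so a half turn about z gives the same grasp; the last joint's range is limited). The gripper opens to 85 mm and grips with 20 to 120 N. Pads are 22 mm wide; open, the fingers measure 114 mm over their backs; the gripper's body (76 mm by 85 mm) begins 54 mm behind the grasp point. The pads swing forward as they close: fully open they stand 13 mm farther back than shut.
Start: joints at [57.68, 21.807, 74.336, -0, 83.858, -12.336], TCP at [0.188, 0.517, 0.248] pointing down, gripper open.
Joint ranges: [-178.18, 178.18], [-50.72, 133.34], [12.68, 142.11], [-81.47, 261.47], [9.98, 163.14], [-165.26, 165.26]. Speed limits (degrees/s): [136.94, 136.94, 180, 180, 180, 180].

## Interface

Orientations are given as [roll, pitch, yaw] about the fixed x, y, z axes, in that order (R = Rz(yaw) Ry(pitch) Rx(roll)).
In Python, from bench import observe, capture, calibration, finish_job, tip_reach gives the robot as it stands. The module is installed in compiled form; this text tells all that it offers.
- The arm moves only by the shell command python3 -m jog 'ROWS' [FORCE]. ROWS is JSON, a list of rows, each a list of 3 entries, a list of its own where there are three numbers: the opening, from -1 (shut) to 1 (fully open), then the shift along the tool's x, y, z normalised to -1 to 1, where 1 is 0.02 m, then the turn about the tool's z normalised to -1 to 1, where 1 is 0.15 rad. A call has 1 to 12 rows; each row shifts and turns the commanded pose from where the row before left it, along the tool's axes as they then stand; what a row does not reach is not made up. A row lasts 1/10 s, in which the tool goes at most 50 mm and 8.59 degrees, less where a joint would pass 70% of its speed; a pose out of reach is approached as far as the arm can. A call with a number of a shift or a turn outside -1 to 1 is refused whole. A call with a gripper value outside its range is refused whole. The fingers move at their own pace and stop on an object; FORCE is the grip in N (left out, the last holds). Time passes only in rows, so rows that do not move let the fingers close. It gives the time, the measured TCP pose, the force, the opening and the grip force at its end, in the units of the state.
- observe(): the state, without advancing time (a new reading comes with each control period).
- capture(name): name is "side" or "top"; returns the picture (400x640x3 uint8, blue, green, red); there is no depth.
- calibration(name): a dict with "fx", "fy", "cx", "cy" (pixels), "rvec" (rotation vector, rad) and "tvec" (3), from world to camera coordinates, as OpenCV has them. Camera axes: x right, y down, z forward; pixel columns grow to the right and rows downward; lengths in m; the calibration is good to about 2 mm. A picture is of the moment at which its call begins. calibration takes no time and is no camera call.
- finish_job(): hands the job in; it is judged then, once.
The state is a dict: "time": time; "q": joint angles; "dq": joint speeds; "joint_efforts": joint torques, N m; "tool_pos": TCP position; "ee_rot": TCP orientation; "ft_force": force on the tool from outside, world axes, zero at the start; "ft_torque": the same for the moment, N m; "finger_gap": finger opening in m; "finger_force": force on a finger pad.
Only numpy, scipy, OpenCV 4.12 (cv2) and the standard library are available. Lean on these libraries where they do the work, as an engineer would, in place of code of your own. Each camera call takes 0.05 s, during which the arm holds its last target. There are 200 camera calls.

## Working session

There is one attempt and no reset: what is moved stays moved. The work goes in short steps, Python scripts to look and compute and a shell command to move; the robot and the scene stay as the last step left them, time stands still between calls to the robot, and variables do not carry over. Pictures are saved under pics/ and viewed, at most 11 in all, crops included, and the job is handed in when it is done.

```bash
mkdir -p pics; python3 - <<'E'
from bench import *
import cv2
for n in("side","top"):
    cv2.imwrite(f"pics/{n}0.png",capture(n)); print(n,calibration(n))
s=observe();print(s,tip_reach if not callable(tip_reach) else tip_reach())
E
```

```text
side {'fx': 461.57772679095797, 'fy': 461.57772679095797, 'cx': 311.10682153044434, 'cy': 196.46792158537096, 'rvec': array([ 2.31981929, -0.50796839,  0.2021733 ]), 'tvec': array([-0.53989793,  0.27450476,  1.38283177])}
top {'fx': 445.99894688580633, 'fy': 445.99894688580633, 'cx': 316.37633311669475, 'cy': 201.81807354084845, 'rvec': array([ 2.19249292, -2.17846547,  0.0723165 ]), 'tvec': array([0.00842869, 0.56874566, 1.74808142])}
{'time': 0.1, 'q': array([ 5.76789991e+01,  2.18383368e+01,  7.43822709e+01,  6.59267653e-04,
        8.38602068e+01, -1.23345794e+01]), 'dq': array([-0.00603449, -0.04098266, -0.13135624,  0.00146346, -0.0195802 ,
        0.01648497]), 'joint_efforts': array([ 3.57974757e-03, -4.49219263e+01, -2.31657493e+01, -1.77625216e-04,
        3.63241015e-03,  2.68908373e-06]), 'tool_pos': array([0.18783194, 0.51664987, 0.24775126]), 'ee_rot': array([-1.79921191e+02, -1.79038543e-02,  1.60013495e+02]), 'ft_force': array([0.17947976, 0.29040532, 0.28061777]), 'ft_torque': array([ 0.06191289,  0.0103557 , -0.02955701]), 'finger_force': 0.0, 'finger_gap': 0.0852653690535274} 0.017
```

View pics/side0.png

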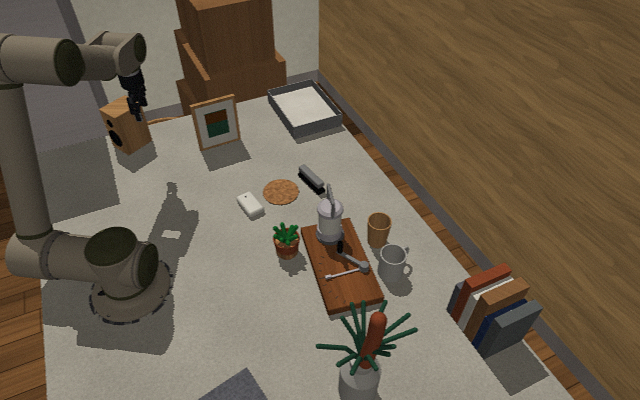

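View pics/top0.png

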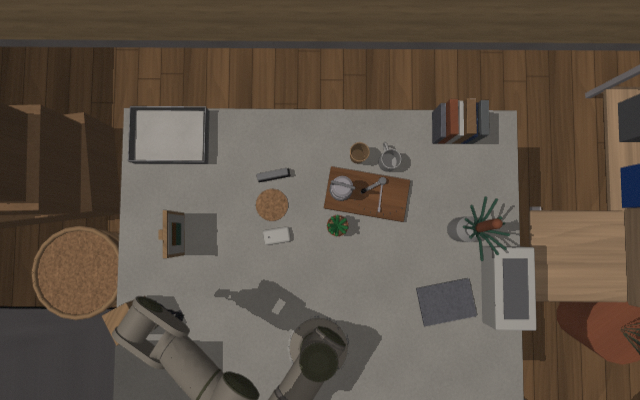

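The side view shows the dock around (340,265) with the lantern at (330,220), and the mat at (281,192). In the top view the dock is at (368,194), the lantern at (342,188), the lever runs from about (384,181) to (364,190), the marker end is near (380,208), and the mat is at (272,205).

```bash
cat > h.py <<'E'
import cv2,numpy as np
from bench import *
def cam(n):
    c=calibration(n);K=np.array([[c['fx'],0,c['cx']],[0,c['fy'],c['cy']],[0,0,1.]]);return K,cv2.Rodrigues(np.array(c['rvec']))[0],np.array(c['tvec'])
def ray(n,uv):
    K,R,t=cam(n);d=R.T@np.linalg.solve(K,[uv[0],uv[1],1.]);return -R.T@t,d
def onz(n,uv,z):
    o,d=ray(n,uv);return o+d*(z-o[2])/d[2]
def proj(n,P):
    K,R,t=cam(n);p=K@(R@np.array(P,float)+t);return p[:2]/p[2]
def tri(a,b):
    o1,d1=ray('side',a);o2,d2=ray('top',b);A=np.c_[d1,-d2];s=np.linalg.lstsq(A,o2-o1,rcond=None)[0]
    p,q=o1+s[0]*d1,o2+s[1]*d2;return (p+q)/2,np.linalg.norm(p-q)
E
python3 - <<'E'
from h import *
t=cv2.imread('pics/top0.png');s=cv2.imread('pics/side0.png')
a=cv2.resize(t[155:230,315:415],None,fx=8,fy=8,interpolation=cv2.INTER_CUBIC)
b=cv2.resize(s[175:320,290:410],None,fx=4,fy=4,interpolation=cv2.INTER_CUBIC)
cv2.imwrite('pics/ct.png',a);cv2.imwrite('pics/cs.png',b)
hs=cv2.cvtColor(t,cv2.COLOR_BGR2HSV)
print('hsv dock',hs[210,340],hs[215,400],'mat',hs[205,272])
for n,box,z,lo,hi in(('mat',(180,225,250,295),.004,(5,60,60),(20,255,255)),('dock',(160,225,318,418),.03,(3,120,30),(12,255,200))):
    r0,r1,c0,c1=box;m=cv2.inRange(hs[r0:r1,c0:c1],lo,hi)
    cs=max(cv2.findContours(m,0,1)[0],key=cv2.contourArea).astype(float)[:,0]+[c0,r0]
    P=np.array([onz('top',c,z)[:2] for c in cs]).astype(np.float32)
    print(n,cv2.minAreaRect(P),[onz('top',q,z).round(3) for q in cv2.boxPoints(cv2.minAreaRect(cs.astype(np.float32)))])
E
```

```text
hsv dock [ 13 134  82] [ 13 138  94] mat [ 14 114 114]
mat ((0.5580058693885803, 0.19147822260856628), (0.12415367364883423, 0.12416853755712509), 0.3686258792877197) [array([0.62 , 0.254, 0.004]), array([0.62 , 0.13 , 0.004]), array([0.496, 0.129, 0.004]), array([0.496, 0.252, 0.004])]
dock ((0.5838465690612793, -0.2924747169017792), (0.10025911778211594, 0.16409893333911896), 80.17037963867188) [array([ 0.511, -0.229,  0.03 ]), array([ 0.673, -0.257,  0.03 ]), array([ 0.657, -0.356,  0.03 ]), array([ 0.495, -0.328,  0.03 ])]
```

View pics/ct.png

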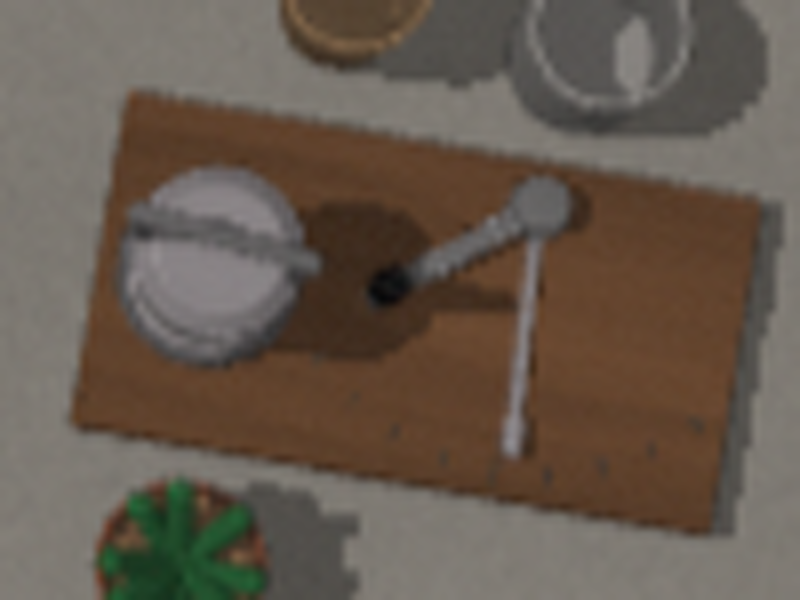

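View pics/cs.png

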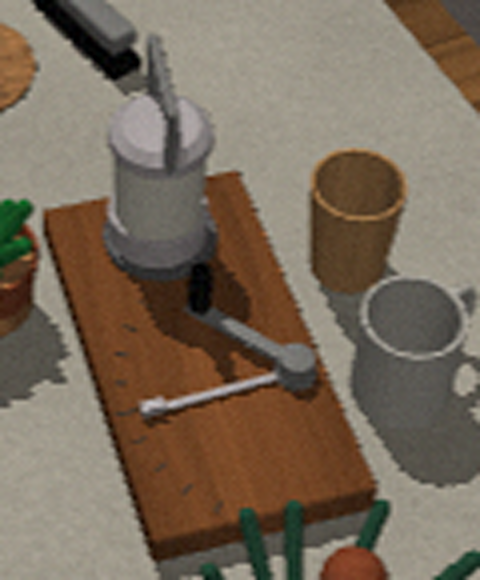

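The crops (top crop 8x, side crop 4x) show these points:
- **Dock corners, top:** (130,92), (762,198), (712,530) and (75,425).
- **Pivot hub, top:** (541,207).
- **Knob, top:** (390,285).
- **Marker block:** (513,437) in the top crop and (152,407) in the side crop.
- **Handle bar, top:** runs from (140,220) to (315,262).
- **Handle bar, side:** runs from (155,42) to (171,95).

```bash
python3 - <<'E'
from h import *
T=lambda u,v:(315+(u+.5)/8-.5,155+(v+.5)/8-.5)
S=lambda u,v:(290+(u+.5)/4-.5,175+(v+.5)/4-.5)
C=np.array([onz('top',T(*p),.03)[:2] for p in((130,92),(762,198),(712,530),(75,425))]).astype(np.float32)
print('corners',C.round(3),'sides',np.linalg.norm(C-np.roll(C,-1,0),axis=1).round(3))
c=C.mean(0);yv=(C[0]+C[3]-C[1]-C[2]);yaw=np.degrees(np.arctan2(-yv[0],yv[1]))
print('dock',c,'yaw',yaw)
a=np.radians(yaw);R=np.array([[np.cos(a),-np.sin(a)],[np.sin(a),np.cos(a)]])
piv=c+R@[.06,-.05];pad=c+R@[0,.105];print('piv',piv,'pad',pad,'piv proj',onz('top',T(541,207),.048)[:2])
for n,p,z,L in(('knob',T(390,285),.09,.088),('mark',T(513,437),.042,.114)):
    w=onz('top',p,z)[:2];d=R.T@(w-piv);print(n,w.round(4),np.linalg.norm(d).round(4),L,'ang',np.arctan2(d[1],-d[0]))
print('handle',tri(S(155,42),T(140,220)),tri(S(171,95),T(315,262)))
print('h on z',onz('top',T(140,220),.218),onz('top',T(315,262),.218))
print('cap',onz('top',T(212,238),.164))
m=onz('side',(281,192),.004);print('mat side',m)
for n in('stapler',(275,174),.04),('mouse',(277,236),.02),('succ',(338,226),.1),('pencup',(359,153),.1),('mug',(391,159),.09):print(n[0],onz('top',n[1],n[2]).round(3))
E
```

```text
corners [[ 0.71  -0.044]
 [ 0.659 -0.357]
 [ 0.495 -0.331]
 [ 0.545 -0.018]] sides [0.316 0.166 0.317 0.167]
dock [ 0.60252225 -0.18734853] yaw -9.127132
piv [ 0.6538313  -0.24623301] pad [ 0.61917795 -0.08367796] piv proj [ 0.65216658 -0.24481229]
knob [ 0.6094 -0.1667] 0.0911 0.088 ang 0.9022842764526386
mark [ 0.5398 -0.2316] 0.1149 0.114 ang -0.03172336363583227
handle (array([ 0.62847057, -0.04444589,  0.21211834]), np.float64(0.005372071905404167)) (array([ 0.60607881, -0.11931963,  0.23496794]), np.float64(0.0013858819613690022))
h on z [ 0.62527469 -0.04329576  0.218     ] [ 0.60715494 -0.12045734  0.218     ]
cap [ 0.62335149 -0.07791471  0.164     ]
mat side [0.55963681 0.18532575 0.004     ]
stapler [0.676 0.176 0.04 ]
mouse [0.433 0.166 0.02 ]
succ [ 0.472 -0.07   0.1  ]
pencup [ 0.751 -0.149  0.1  ]
mug [ 0.73  -0.273  0.09 ]
```

```bash
python3 -m jog '[[1,[0,0,-1],1],[1,[0,0,-1],1],[1,[0,0,0],1],[1,[0,0,0],1],[1,[0,0,0],1],[1,[0,0,0],1],[1,[0,0,0],1],[1,[0,0,0],1],[1,[0,0,0],1],[1,[0,0,0],0.68],[1,[0,0,0],0]]' 40
```

```text
time: 1.2
tool_pos: [0.1879, 0.5168, 0.288]
ee_rot: [-180.0, 0.0, 76.8]
ft_force: [1.0, 0.9, -0.5]
finger_gap: 0.0855
finger_force: 0.0
```

```bash
python3 -m jog '[[1,[-0.87,0.98,0],0],[1,[-0.87,0.98,0],0],[1,[-0.87,0.98,0],0],[1,[-0.87,0.98,0],0],[1,[-0.87,0.98,0],0],[1,[-0.87,0.98,0],0],[1,[-0.87,0.98,0],0],[1,[-0.87,0.98,0],0],[1,[-0.87,0.98,0],0],[1,[-0.87,0.98,0],0],[1,[-0.87,0.98,0],0],[1,[-0.87,0.98,0],0]]'
python3 -m jog '[[1,[-0.87,0.98,0],0],[1,[-0.87,0.98,0],0],[1,[-0.87,0.98,0],0],[1,[-0.87,0.98,0],0],[1,[-0.87,0.98,0],0],[1,[-0.87,0.98,0],0],[1,[-0.87,0.98,0],0],[1,[-0.87,0.98,0],0],[1,[-0.87,0.98,0],0],[1,[-0.87,0.98,0],0],[1,[-0.87,0.98,0],0],[1,[-0.87,0.98,0],0]]'
python3 -m jog '[[1,[-0.87,0.98,0],0],[1,[-0.87,0.98,0],0],[1,[-0.87,0.98,0],0],[1,[-0.6,1,0],0],[1,[0,0,0],0],[1,[0,0,0],0]]'
```

```text
time: 2.4
tool_pos: [0.3698, 0.259, 0.2882]
ee_rot: [-180.0, 0.0, 77.0]
ft_force: [0.6, 1.4, 0.2]
finger_gap: 0.0854
finger_force: 0.0
time: 3.6
tool_pos: [0.5512, 0.0021, 0.2881]
ee_rot: [-180.0, 0.0, 77.0]
ft_force: [0.1, -0.3, 0.0]
finger_gap: 0.0854
finger_force: 0.0
time: 4.2
tool_pos: [0.6127, -0.0774, 0.2878]
ee_rot: [-179.9, -0.0, 76.9]
ft_force: [0.1, 0.3, 0.5]
finger_gap: 0.0854
finger_force: 0.0
```

```bash
python3 -m jog '[[1,[-0.18,0.2,0],0],[1,[0,0,1],0],[1,[0,0,1],0],[1,[0,0,1],0],[1,[0,0,0.8],0],[1,[0,0,0],0],[1,[0,0,0],0]]'
python3 - <<'E'
from h import *
s=capture('side');t=capture('top')
cv2.imwrite('pics/g.png',np.hstack([cv2.resize(s[150:260,280:390],(395,400),interpolation=2),cv2.resize(t[140:240,300:400],(400,400),interpolation=2)]))
E
```

```text
time: 4.9
tool_pos: [0.616, -0.0816, 0.2131]
ee_rot: [180.0, 0.0, 76.9]
ft_force: [-1.1, -0.2, 0.3]
finger_gap: 0.0854
finger_force: 0.0
```

View pics/g.png

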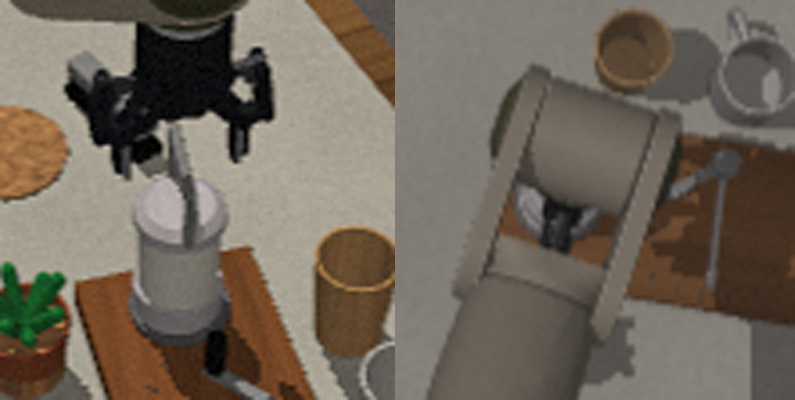

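The handle bar sits between the open fingers (side half, around (180,130)). Closing now.

```bash
python3 -m jog '[[-1,[0,0,0],0],[-1,[0,0,0],0],[-1,[0,0,0],0],[-1,[0,0,0],0],[-1,[0,0,0],0],[-1,[0,0,0],0],[-1,[0,0,0],0],[-1,[0,0,0],0]]' 60; python3 -m jog '[[-1,[0,0,0],0],[-1,[0,0,0],0],[-1,[0,0,0],0],[-1,[0,0,0],0]]'
```

```text
time: 5.8
tool_pos: [0.6161, -0.0818, 0.2125]
ee_rot: [180.0, -0.0, 76.8]
ft_force: [1.7, 1.4, 0.7]
finger_gap: 0.0075
finger_force: 58.4
time: 6.2
tool_pos: [0.6161, -0.0819, 0.2125]
ee_rot: [180.0, -0.0, 76.8]
ft_force: [1.6, 0.8, 1.5]
finger_gap: 0.0076
finger_force: 58.6
```

```bash
python3 -m jog '[[-1,[0,0,-0.1],0],[-1,[0,0,-0.2],0],[-1,[0,0,-0.4],0],[-1,[0,0,-0.5],0],[-1,[0,0,-0.5],0],[-1,[0,0,-0.5],0],[-1,[0,0,-0.4],0],[-1,[0,0,-0.2],0],[-1,[0,0,-0.1],0],[-1,[0,0,0],0]]'
python3 - <<'E'
from h import *
s=capture('side')
cv2.imwrite('pics/l.png',cv2.resize(s[130:260,260:400],(560,520),interpolation=2))
E
```

```text
time: 7.2
tool_pos: [0.6159, -0.0819, 0.2703]
ee_rot: [-180.0, -0.0, 76.8]
ft_force: [0.2, 0.1, -3.4]
finger_gap: 0.0083
finger_force: 58.3
```

View pics/l.png

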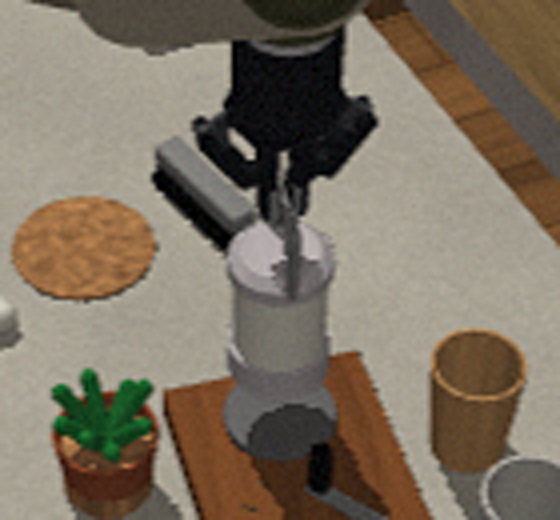

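The lantern hangs upright above the charging pad (grey disc at about (285,425)). Moving it to the mat.

```bash
python3 -m jog '[[-1,[0.1,-0.05,0],0],[-1,[0.25,-0.12,0],0],[-1,[0.4,-0.19,0],0],[-1,[0.55,-0.26,0],0],[-1,[0.65,-0.3,0],0],[-1,[0.65,-0.3,0],0],[-1,[0.65,-0.3,0],0],[-1,[0.65,-0.3,0],0],[-1,[0.65,-0.3,0],0],[-1,[0.65,-0.3,0],0],[-1,[0.65,-0.3,0],0],[-1,[0.65,-0.3,0],0]]'
python3 -m jog '[[-1,[0.65,-0.3,0],0],[-1,[0.65,-0.3,0],0],[-1,[0.65,-0.3,0],0],[-1,[0.65,-0.3,0],0],[-1,[0.65,-0.3,0],0],[-1,[0.65,-0.3,0],0],[-1,[0.65,-0.3,0],0],[-1,[0.65,-0.3,0],0],[-1,[0.5,-0.26,0],0],[-1,[0.25,-0.12,0],0],[-1,[0.1,-0.06,0],0],[-1,[0,0,0],0]]'
```

```text
time: 8.45
tool_pos: [0.5865, 0.0596, 0.2703]
ee_rot: [180.0, -0.0, 76.8]
ft_force: [-0.4, 0.0, -3.5]
finger_gap: 0.0079
finger_force: 58.3
time: 9.65
tool_pos: [0.559, 0.1893, 0.2703]
ee_rot: [180.0, 0.0, 76.8]
ft_force: [-1.4, 0.3, -3.8]
finger_gap: 0.0081
finger_force: 58.3
```

```bash
python3 -m jog '[[-1,[0,0,0.2],0],[-1,[0,0,0.5],0],[-1,[0,0,0.6],0],[-1,[0,0,0.6],0],[-1,[0,0,0.6],0],[-1,[0,0,0.6],0],[-1,[0,0,0.5],0],[-1,[0,0,0.3],0],[-1,[0,0,0.2],0],[-1,[0,0,0.1],0],[-1,[0,0,0],0],[-1,[0,0,0],0]]'
python3 -m jog '[[-1,[0,0,0.06],0],[-1,[0,0,0.06],0],[-1,[0,0,0],0]]'
python3 -m jog '[[-1,[0,0,0.06],0],[-1,[0,0,0.06],0],[-1,[0,0,0],0]]'
```

```text
time: 10.85
tool_pos: [0.5592, 0.1893, 0.1867]
ee_rot: [180.0, -0.0, 76.8]
ft_force: [-0.3, -1.3, -3.8]
finger_gap: 0.008
finger_force: 58.3
time: 11.15
tool_pos: [0.559, 0.1892, 0.1838]
ee_rot: [-180.0, 0.0, 76.8]
ft_force: [-1.3, 0.2, -3.7]
finger_gap: 0.0082
finger_force: 58.3
time: 11.45
tool_pos: [0.5589, 0.1892, 0.1813]
ee_rot: [-180.0, 0.0, 76.8]
ft_force: [0.7, -0.2, -3.0]
finger_gap: 0.0079
finger_force: 58.3
```

```bash
python3 -m jog '[[-1,[0,0,0.06],0],[-1,[0,0,0.03],0],[-1,[0,0,0],0]]'
python3 -m jog '[[-1,[0,0,0.04],0],[-1,[0,0,0.03],0],[-1,[0,0,0],0]]'
```

```text
time: 11.75
tool_pos: [0.559, 0.1892, 0.1796]
ee_rot: [-180.0, 0.0, 76.8]
ft_force: [-0.2, 0.0, -3.5]
finger_gap: 0.0076
finger_force: 58.3
time: 12.05
tool_pos: [0.5591, 0.1892, 0.1784]
ee_rot: [180.0, -0.0, 76.8]
ft_force: [-0.3, -0.5, -3.2]
finger_gap: 0.0079
finger_force: 58.4
```

```bash
python3 -m jog '[[-1,[0,0,0.04],0],[-1,[0,0,0],0],[-1,[0,0,0],0]]'
python3 -m jog '[[-1,[0,0,0.04],0],[-1,[0,0,0],0],[-1,[0,0,0],0]]'
```

```text
time: 12.35
tool_pos: [0.5595, 0.1892, 0.1782]
ee_rot: [179.9, -0.0, 76.8]
ft_force: [1.7, -0.6, 3.2]
finger_gap: 0.0075
finger_force: 59.0
time: 12.65
tool_pos: [0.5597, 0.1892, 0.1782]
ee_rot: [179.8, -0.0, 76.8]
ft_force: [0.3, -0.2, 8.9]
finger_gap: 0.0076
finger_force: 59.7
```

```bash
python3 -m jog '[[-1,[0,0,-0.03],0],[-0.7,[0,0,0],0],[-0.5,[0,0,0],0],[-0.2,[0,0,0],0],[0.2,[0,0,0],0],[0.5,[0,0,0],0],[0.5,[0,0,0],0],[0.5,[0,0,-0.3],0],[0.5,[0,0,-0.8],0],[0.5,[0,0,-1],0],[0.5,[0,0,-1],0],[0.5,[0,0,-1],0]]'
python3 -m jog '[[0.5,[0,0,-0.6],0],[0.5,[-1,0,0],0],[0.5,[-1,0,0],0],[0.5,[-1,0,0],0],[0.5,[-1,0,0],0],[0.5,[-1,0,0],0],[0.5,[-1,0,0],0],[0.5,[-1,0,0],0],[0.5,[-1,0,0],0]]'
python3 - <<'E'
from h import *
s=capture('side');t=capture('top');cv2.imwrite('pics/s2.png',s);cv2.imwrite('pics/t2.png',t)
cv2.imwrite('pics/m.png',np.hstack([cv2.resize(s[130:230,230:330],(400,400),interpolation=2),cv2.resize(t[150:250,225:325],(400,400),interpolation=2)]))
E
```

```text
time: 13.85
tool_pos: [0.559, 0.1892, 0.2607]
ee_rot: [180.0, -0.0, 76.8]
ft_force: [-0.1, -0.8, 0.2]
finger_gap: 0.0639
finger_force: 0.0
time: 14.75
tool_pos: [0.5222, 0.0327, 0.2713]
ee_rot: [-180.0, 0.0, 76.8]
ft_force: [0.1, -0.0, 0.8]
finger_gap: 0.0638
finger_force: 0.0
```

View pics/m.png

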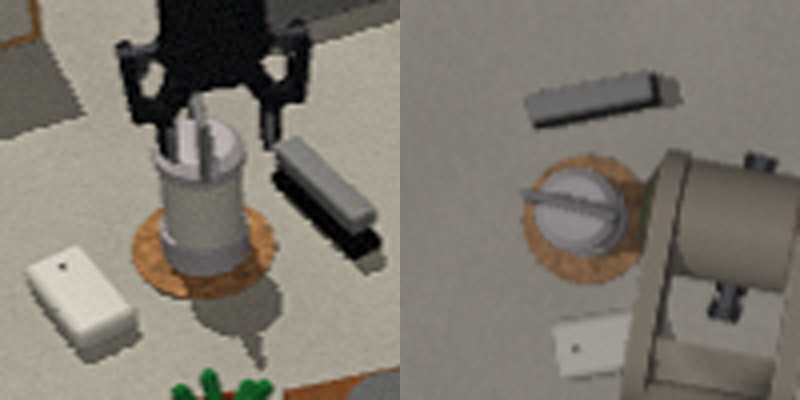

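The lantern stands upright, wholly inside the mat, with the rim visible all round it in both halves. Next I'll measure the marker, lever and pivot precisely from the first images.

```bash
cat >> h.py <<'E'
YAW=-9.13; 
def ang(v): # dimmer angle of world direction v (pivot->out), deg
    return (np.degrees(np.arctan2(-v[1],v[0]))+180+YAW+180)%360-180
def line(n,img,lo,hi,f,hw,z):
    """centroids of blue excess across a bar; scans rows (top) or columns (side); f: scan -> expected cross coordinate"""
    b=img[:,:,0].astype(float);P=[]
    for k in range(lo,hi):
        c=int(round(f(k)));r=np.arange(c-hw,c+hw+1);v=b[k,r] if n=='top' else b[r,k]
        w=np.clip(v-np.median(v)-12,0,None);x=(w*r).sum()/w.sum()
        P.append(onz(n,(x,k) if n=='top' else (k,x),z)[:2])
    P=np.array(P,np.float32);vx,vy,x0,y0=cv2.fitLine(P,cv2.DIST_HUBER,0,.01,.01).ravel()
    d=np.array([vx,vy]);d=d if d[0]<0 else -d
    e=(P-[x0,y0])@[-d[1],d[0]];return np.array([x0,y0]),d,ang(d),e.std()
E
python3 - <<'E'
from h import *
t=cv2.imread('pics/top0.png');s=cv2.imread('pics/side0.png')
L=lambda a,b:(lambda k:a[1]+(b[1]-a[1])*(k-a[0])/(b[0]-a[0]))
r=[line('top',t,187,206,L((186,381.6),(206,379)),4,.032),line('side',s,333,358,L((331,276),(359,268.5)),4,.032)]
for x in r:print(x, 'offset of hub pivots', [(np.array(p)-x[0])@[-x[1][1],x[1][0]] for p in((.6538,-.2462),(.6522,-.2448))])
# dock yaw: side view corners at top
S=lambda u,v:(290+(u+.5)/4-.5,175+(v+.5)/4-.5)
C=np.array([onz('side',S(*p),.03)[:2] for p in((240,172),(376,490),(158,545),(46,210))])
print(C.round(4),C.mean(0),np.linalg.norm(C-np.roll(C,-1,0),axis=1));yv=C[0]+C[3]-C[1]-C[2];print('yaw side',np.degrees(np.arctan2(-yv[0],yv[1])))
print('hub side',onz('side',S(297,358),.05),'block',onz('side',S(152,405),.042),'knob',onz('side',S(201,267),.09), 'block top',onz('top',(315+513/8-.45,155+437/8-.45),.042))
E
```

```text
(array([ 0.5975337 , -0.23912355], dtype=float32), array([-0.9934194,  0.1145334], dtype=float32), np.float32(-2.553299), np.float32(0.00032153513)) offset of hub pivots [np.float64(0.0005855093257969222), np.float64(-0.0006220244032794701)]
(array([ 0.595559  , -0.23675361], dtype=float32), array([-0.9929143 ,  0.11883271], dtype=float32), np.float32(-2.3052673), np.float32(0.0001801855)) offset of hub pivots [np.float64(0.002458517560186319), np.float64(0.0012585698453807096)]
[[ 0.7133 -0.0475]
 [ 0.6583 -0.3587]
 [ 0.4969 -0.3332]
 [ 0.5499 -0.0178]] [ 0.60458892 -0.18930649] [0.31598087 0.16342543 0.31976152 0.16607585]
yaw side -9.78545006820971
hub side [ 0.65503925 -0.24565544  0.05      ] block [ 0.5407623  -0.23319937  0.042     ] knob [ 0.61340652 -0.16617332  0.09      ] block top [ 0.53987119 -0.23156023  0.042     ]
```

```bash
python3 -m jog '[[0.3,[0,0,0],-1],[0.3,[0,0,0],-1],[0.3,[0,0,0],-1],[0.3,[0,0,0],-1],[0.3,[0,0,0],-0.85],[0.3,[0,0,0],0]]'
python3 -m jog '[[0.3,[-1,-0.08,0],0],[0.3,[-1,-0.08,0],0],[0.3,[-1,-0.08,0],0],[0.3,[-1,-0.08,0],0],[0.3,[-1,-0.08,0],0],[0.3,[-1,-0.08,0],0],[0.3,[-1,-0.08,0],0],[0.3,[-1,-0.08,0],0],[0.3,[-1,-0.08,0],0],[0.3,[-1,-0.08,0],0],[0.3,[-0.92,-0.05,0],0],[0.3,[0,0,0],0]]'
python3 -m jog '[[0.3,[0,0,1],0],[0.3,[0,0,1],0],[0.3,[0,0,1],0],[0.3,[0,0,1],0],[0.3,[0,0,0.5],0],[0.3,[0,0,0],0]]'
```

```text
time: 15.45
tool_pos: [0.5226, 0.0341, 0.2713]
ee_rot: [-180.0, -0.0, 118.6]
ft_force: [0.2, 0.5, -0.1]
finger_gap: 0.0555
finger_force: 0.0
time: 16.65
tool_pos: [0.6124, -0.1692, 0.2704]
ee_rot: [-180.0, -0.0, 118.3]
ft_force: [-0.4, 0.2, 0.3]
finger_gap: 0.0556
finger_force: 0.0
time: 17.25
tool_pos: [0.6114, -0.1663, 0.1802]
ee_rot: [-179.9, -0.1, 118.5]
ft_force: [-0.7, -1.0, -0.1]
finger_gap: 0.0555
finger_force: 0.0
```

```bash
python3 -m jog '[[0.3,[0,0,1],0],[0.3,[0,0,1],0],[0.3,[0,0,1],0],[0.3,[0,0,0.6],0],[0.3,[0,0,0],0]]'
python3 -m jog '[[0.3,[0,0,0.8],0],[0.3,[0,0,0.8],0],[0.3,[0,0,0],0]]'
python3 - <<'E'
from h import *
s=capture('side')
cv2.imwrite('pics/k.png',cv2.resize(s[185:305,290:410],(600,600),interpolation=2))
E
```

```text
time: 17.75
tool_pos: [0.6116, -0.1664, 0.1086]
ee_rot: [-179.9, -0.1, 118.5]
ft_force: [-0.0, 0.8, 0.1]
finger_gap: 0.0554
finger_force: 0.0
time: 18.05
tool_pos: [0.6116, -0.1665, 0.0769]
ee_rot: [-179.9, -0.1, 118.5]
ft_force: [-0.6, 0.4, 0.1]
finger_gap: 0.0555
finger_force: 0.0
```

View pics/k.png

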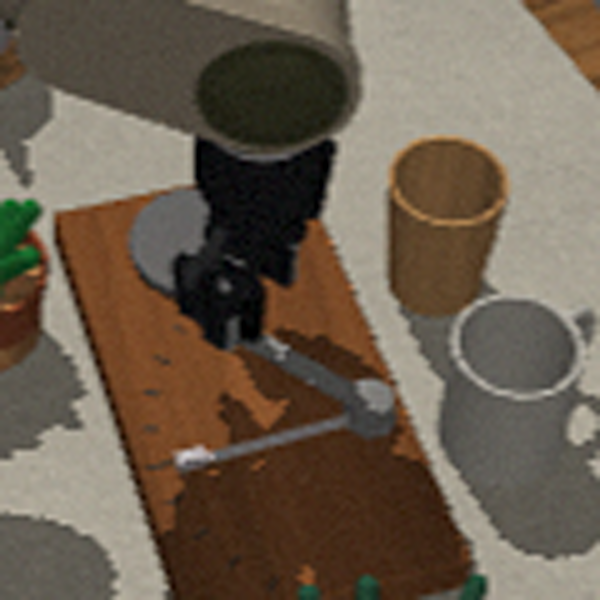

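The fingers straddle the post at about (230,330), and the marker and lever are unchanged. Closing lightly.

```bash
python3 -m jog '[[-1,[0,0,0.15],0],[-1,[0,0,0],0],[-1,[0,0,0],0],[-1,[0,0,0],0],[-1,[0,0,0],0],[-1,[0,0,0],0],[-1,[0,0,0],0]]' 25
```

```text
time: 18.8
tool_pos: [0.6119, -0.1667, 0.0752]
ee_rot: [180.0, 0.0, 118.5]
ft_force: [-3.0, 1.0, 4.8]
finger_gap: 0.0174
finger_force: 24.7
```

```bash
python3 -m jog '[[-1,[-0.02,-0.42,0],-0.637],[-1,[-0.02,-0.42,0],-0.637],[-1,[-0.02,-0.42,0],-0.637],[-1,[-0.02,-0.42,0],-0.637],[-1,[-0.02,-0.42,0],-0.637],[-1,[0,0,0],0],[-1,[0,0,0],0]]'
```

```text
time: 19.5
tool_pos: [0.5801, -0.1945, 0.0751]
ee_rot: [-180.0, -0.1, 145.9]
ft_force: [-7.2, 1.2, 9.1]
finger_gap: 0.0169
finger_force: 25.1
```

```bash
python3 -m jog '[[-1,[-0.02,-0.42,0],-0.637],[-1,[-0.02,-0.42,0],-0.637],[-1,[-0.02,-0.42,0],-0.637],[-1,[-0.02,-0.42,0],-0.637],[-1,[-0.02,-0.42,0],-0.637],[-1,[0,0,0],0],[-1,[0,0,0],0],[-1,[0,0,0],0]]'
```

```text
time: 20.3
tool_pos: [0.5645, -0.234, 0.0751]
ee_rot: [-180.0, -0.2, 173.2]
ft_force: [-13.0, -1.2, 10.1]
finger_gap: 0.0172
finger_force: 25.3
```

```bash
python3 -m jog '[[-0.5,[0,0,0],0],[-0.2,[0,0,0],0],[0.1,[0,0,0],0],[0.3,[0,0,0],0],[0.3,[0,0,0],0],[0.3,[0,0,-0.5],0],[0.3,[0,0,-1],0],[0.3,[0,0,-1],0],[0.3,[0,0,-1],0],[0.3,[0,0,-1],0],[0.3,[0,0,-1],0],[0.3,[0,0,-1],0]]'
python3 -m jog '[[0.3,[0,0,-1],0],[0.3,[0,-1,0],0],[0.3,[0,-1,0],0],[0.3,[0,-1,0],0],[0.3,[0,-1,0],0],[0.3,[0,-1,0],0],[0.3,[0,-1,0],0],[0.3,[0,-1,0],0],[0.3,[0,-1,0],0],[0.3,[0,-1,0],0]]'
```

```text
time: 21.5
tool_pos: [0.5664, -0.2335, 0.2061]
ee_rot: [-180.0, 0.0, 173.3]
ft_force: [1.0, -0.8, -1.1]
finger_gap: 0.0555
finger_force: 0.0
time: 22.5
tool_pos: [0.5449, -0.4142, 0.224]
ee_rot: [180.0, -0.0, 173.2]
ft_force: [0.5, 0.1, 0.0]
finger_gap: 0.0553
finger_force: 0.0
```

```bash
python3 - <<'E'
from h import *
s=capture('side');t=capture('top');cv2.imwrite('pics/s3.png',s);cv2.imwrite('pics/t3.png',t)
cv2.imwrite('pics/v.png',np.hstack([cv2.resize(s[200:400,290:490],(400,400),interpolation=2),cv2.resize(t[165:225,340:400],(400,400),interpolation=2)]))
print('vase',onz('top',(465,229),.185))
E
```

```text
vase [ 0.46334024 -0.52010363  0.185     ]
```

View pics/v.png

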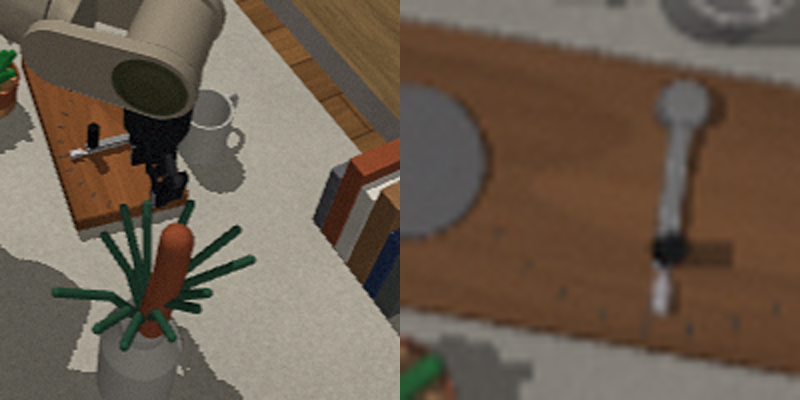

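In the top half, the hub is at (685,105), the post at (668,248) and the marker block at (660,292), so they look nearly in line. The vase is untouched, with the gripper close to its leaves. I'll move away over the dock and measure both views.

```bash
python3 -m jog '[[0.3,[0,1,0],0],[0.3,[0,1,0],0],[0.3,[0,1,0],0],[0.3,[0,1,-0.5],0],[0.3,[0,1,-0.5],0],[0.3,[0,1,-0.5],0],[0.3,[0,1,-0.5],0],[0.3,[0,1,0],0],[0.3,[0,1,0],0],[0.3,[0,1,0],0],[0.3,[0,1,0],0],[0.3,[0,1,0],0]]'
python3 -m jog '[[0.3,[0,1,0],0],[0.3,[0,1,0],0],[0.3,[0,1,0],0],[0.3,[0,1,0],0],[0.3,[0,1,0],0],[0.3,[0,1,0],0],[0.3,[0,1,0],0],[0.3,[0,1,0],0],[0.3,[0,1,0],0],[0.3,[0,1,0],0],[0.3,[0,1,0],0],[0.3,[0,0,0],0]]'
python3 - <<'E'
from h import *
s=capture('side');t=cv2.imread('pics/t3.png');t4=capture('top');cv2.imwrite('pics/s4.png',s);cv2.imwrite('pics/t4.png',t4)
L=lambda a,b:(lambda k:a[1]+(b[1]-a[1])*(k-a[0])/(b[0]-a[0]))
print(line('top',t,185,199,L((181,382.2),(202,379.7)),5,.046))
print(line('top',t4,185,199,L((181,382.2),(202,379.7)),5,.046))
print(line('side',s,341,357,L((331,275),(360,266)),5,.046))
cv2.imwrite('pics/f.png',np.hstack([cv2.resize(s[235:295,310:380],(467,400),interpolation=2),cv2.resize(t4[175:220,360:400],(333,375),interpolation=2).copy() if 0 else cv2.resize(t4[172:222,358:398],(320,400),interpolation=2)]))
E
```

```text
time: 23.8
tool_pos: [0.5734, -0.1722, 0.2637]
ee_rot: [180.0, -0.1, 173.3]
ft_force: [-0.1, 0.4, 0.3]
finger_gap: 0.0553
finger_force: 0.0
time: 25.0
tool_pos: [0.5989, 0.0472, 0.2637]
ee_rot: [180.0, -0.1, 173.4]
ft_force: [-0.4, 0.6, -0.3]
finger_gap: 0.0556
finger_force: 0.0
(array([ 0.60888714, -0.23865306], dtype=float32), array([-0.9924771 ,  0.12243049], dtype=float32), np.float32(-2.0976105), np.float32(0.0005136961))
(array([ 0.6104573 , -0.23913962], dtype=float32), array([-0.9911009 ,  0.13311288], dtype=float32), np.float32(-1.480484), np.float32(0.0005807341))
(array([ 0.6074626 , -0.24437684], dtype=float32), array([-0.996801  ,  0.07992348], dtype=float32), np.float32(-4.5458374), np.float32(0.001305729))
```

View pics/f.png

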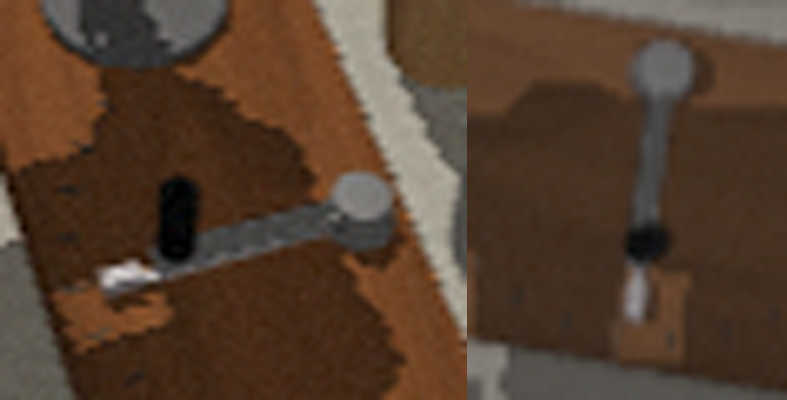

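The post is at (178,220) and the block at (128,275) in the side half; the post is at (645,240) and the block at (635,298) in the top half. As a cross-check I'll use the post silhouette's offset from the marker's line in each view.

```bash
python3 - <<'E'
from h import *
I={n:cv2.imread(f'pics/{n}.png') for n in('top0','side0','t3','t4','s4')}
L=lambda a,b:(lambda k:a[1]+(b[1]-a[1])*(k-a[0])/(b[0]-a[0]))
M={'top':line('top',I['top0'],187,206,L((186,381.6),(206,379)),4,.032),'side':line('side',I['side0'],333,358,L((331,276),(359,268.5)),4,.032)}
piv={'top':(.6530,-.2455),'side':(.655,-.2440)}
for k,n,c in(('t3','top',(380,202)),('t4','top',(380,202)),('s4','side',(336.5,268)),('side0','side',(340,242))):
    r=10;x,y=int(c[0]),int(c[1]);g=I[k][y-r:y+r+1,x-r:x+r+1].max(2).astype(float)
    w=np.clip(45-g,0,25)
    lab=cv2.connectedComponents((w>0).astype(np.uint8))[1]
    w*=lab==np.bincount(lab[lab>0]).argmax()
    Y,X=np.mgrid[y-r:y+r+1,x-r:x+r+1];u=((w*X).sum()/w.sum(),(w*Y).sum()/w.sum());p=onz(n,u,.068)[:2]
    p0,d,a,_=M[n];o=(p-p0)@[-d[1],d[0]];pp=np.array(piv[n])
    print(k,np.round(u,2),(w>0).sum(),p.round(4),'r',np.linalg.norm(p-pp).round(4),'perp off mm',(o*1e3).round(2),'deg more ccw',np.degrees(o/.088).round(2))
E
```

```text
t3 [379.85 202.15] 20 [ 0.5656 -0.2326] r 0.0883 perp off mm -2.83 deg more ccw -1.84
t4 [379.93 201.92] 23 [ 0.5665 -0.2329] r 0.0874 perp off mm -2.62 deg more ccw -1.71
s4 [336.12 267.42] 72 [ 0.5679 -0.2329] r 0.0878 perp off mm -0.53 deg more ccw -0.34
side0 [339.57 246.37] 80 [ 0.6126 -0.1677] r 0.0873 perp off mm -70.62 deg more ccw -45.98
```

```bash
python3 - <<'E'
from h import *
I={n:cv2.imread(f'pics/{n}.png') for n in('top0','side0','t3','t4','s4')}
print('t3');b=I['t3'][:,:,0]
for r in range(178,214):print(r,b[r,370:394])
print('top0');b=I['top0'][:,:,0]
for r in range(200,214):print(r,b[r,370:394])
E
```

```text
t3
178 [ 44  47  44  43  47  45  45  44  49  70  91 101 100 101  93  83  35  38
  43  44  45  43  43  43]
179 [ 45  44  46  47  46  46  46  46  60  85 103 103 102 102 101  96  50  33
  38  45  43  43  41  44]
180 [ 46  43  49  46  46  46  45  48  70  92 102 103 103 101 102  98  58  35
  33  47  45  44  44  43]
181 [ 45  46  45  45  48  46  46  48  67  84 107 105 106 103 104  99  50  27
  32  46  45  43  44  46]
182 [ 43  41  44  45  43  45  47  47  56  80  95 107 105 104 102  85  38  31
  32  46  44  46  46  45]
183 [43 44 42 42 45 48 46 46 48 61 76 98 93 89 87 56 32 33 41 47 46 42 45 45]
184 [ 43  43  41  44  45  45  47  49  46  49  70 102  97  81  52  37  44  44
  46  46  47  46  43  45]
185 [ 43  45  44  43  46  46  46  48  49  51  75 106 103  79  33  33  45  47
  46  47  50  47  45  46]
186 [ 46  44  43  45  46  47  48  49  49  53  83 105 101  64  30  37  48  46
  45  47  44  45  43  47]
187 [ 44  45  48  49  48  47  48  48  48  55  88 107 100  50  31  47  50  47
  47  46  47  47  47  46]
188 [ 45  49  47  47  48  49  48  49  51  59  98 107  99  41  31  47  49  49
  49  46  47  4
[... 3082 characters left out ...]
 46
  41  42  42  46  44  44]
207 [ 45  44  45  46  43  47  44  59 110 133  71  37  45  44  45  46  43  45
  43  44  43  43  45  46]
208 [ 45  42  43  43  43  47  44  63 124 132  84  34  46  46  42  46  44  44
  47  45  45  45  46  43]
209 [ 44  43  45  43  42  39  43  63 125 127  69  36  44  47  47  44  44  45
  45  47  46  45  45  47]
210 [ 46  48  45  44  44  42  45  69 135 126  52  30  43  43  43  44  45  46
  46  46  47  44  46  45]
211 [ 47  42  45  45  47  47  44  59 107 109  43  31  44  45  43  44  45  45
  45  44  45  44  43  44]
212 [48 42 43 47 41 43 43 45 60 67 39 39 45 44 44 44 45 43 45 46 50 46 45 45]
213 [45 45 43 44 43 45 45 47 46 44 45 43 43 44 45 42 43 41 46 45 47 41 44 44]
```

```bash
python3 - <<'E'
from h import *
I={n:cv2.imread(f'pics/{n}.png')[:,:,0].astype(float) for n in('top0','t3')}
def edge(k,rows,c0,fg,bg,z):
    P=[]
    for r in rows:
        c=int(round(c0(r))) # a col surely inside
        v=np.clip((I[k][r,c+1:c+4]-bg)/(fg-bg),0,1);j=np.argmax(v<.9) if (v<.9).any() else 3
        P.append(onz('top',(c+.5+j+(v[j] if j<3 else 0),r),z)[:2])
    P=np.array(P,np.float32);vx,vy,x,y=cv2.fitLine(P,cv2.DIST_HUBER,0,.01,.01).ravel();d=np.array([vx,vy]);d=d if vx<0 else -d
    return np.array([x,y]),d,np.degrees(np.arctan2(d[1],d[0])),((P-[x,y])@[-d[1],d[0]]*1e3).round(1)
lv=edge('t3',range(185,199),lambda r:381-(r-188)*.1,103,34,.046)
mk=edge('top0',list(range(186,207)),lambda r:381-(r-190)*.12,122,40,.032)
print(lv);print(mk)
n=np.array([-mk[1][1],mk[1][0]])
for R in(20,45,75):
    p=np.array([.6535,-.2450])+mk[1]*R/1e3
    q=[x[0]+x[1]*((p-x[0])@x[1]) for x in(lv,mk)];print(R,'lever-marker right edge offset mm (ideal +3)',((q[0]-q[1])@n*1e3).round(2))
print(I['top0'][185:200,376:386].astype(int))
E
```

```text
(array([ 0.6089294 , -0.24507079], dtype=float32), array([-0.9912307 ,  0.13214248], dtype=float32), np.float32(172.40657), array([ 0.3, -0. , -0.3, -0.3, -0.2,  0.3,  0.3,  0.2,  0.3, -0.1, -0.6,
       -0.2, -0. ,  0.5], dtype=float32))
(array([ 0.5912409 , -0.24190825], dtype=float32), array([-0.99363554,  0.11264279], dtype=float32), np.float32(173.53232), array([-0. ,  0.1, -0.1, -0.1, -0.4,  0. ,  0.6,  1.2,  1.6,  0.2, -0.6,
       -0.6, -0. , -0.3, -0. ,  0.4,  1. ,  0.4,  0. , -0.6, -0.6],
      dtype=float32))
20 lever-marker right edge offset mm (ideal +3) 1.62
45 lever-marker right edge offset mm (ideal +3) 1.13
75 lever-marker right edge offset mm (ideal +3) 0.54
[[ 79  73  42  35  57 106  94  50  43  45]
 [ 46  32  42  45  66 120  85  46  47  47]
 [ 42  45  48  47  66 124  78  48  47  46]
 [ 47  47  48  47  76 124  65  46  46  46]
 [ 45  47  47  51  78 124  55  45  45  45]
 [ 45  45  45  55  92 124  41  49  48  45]
 [ 37  36  38  55 100 126  34  47  48  46]
 [ 31  30  29  54 107 110  43  45  46  45]
 [ 29  34  34  52 108 102  48  48  46  48]
 [ 44  42  45  63 125 103  46  48  48  46]
 [ 48  48  49  70 128  89  47  48  48  49]
 [ 50  49  51  77 126  64  48  48  47  47]
 [ 49  47  54  81 126  55  49  49  48  47]
 [ 48  47  53  86 126  58  48  50  48  49]
 [ 45  47  56  98 126  43  48  47  48  50]]
```

Every estimate says the lever stops short of the marker, by roughly 0.3 to 1.8°. The edge fit, which is the cleanest, says 1.1°. The marker itself hasn't moved. I'll regrip and nudge the lever about 0.9°.

```bash
python3 -m jog '[[0.3,[0,-1,0],0],[0.3,[0,-1,0],0],[0.3,[0,-1,0],0],[0.3,[0,-1,0],0],[0.3,[0,-1,0],0],[0.3,[0,-1,0],0],[0.3,[0,-1,0],0],[0.3,[0,-1,0],0],[0.3,[0,-1,0],0],[0.3,[0,-1,0],0],[0.3,[0,-1,0],0],[0.3,[0,-1,0],0]]'
python3 -m jog '[[0.3,[0,-1,0],0],[0.3,[0,-1,0],0],[0.3,[0,-0.23,0],0],[0.3,[0,0,1],0],[0.3,[0,0,1],0],[0.3,[0,0,1],0],[0.3,[0,0,1],0],[0.3,[0,0,0],0]]'
```

```text
time: 26.3
tool_pos: [0.5705, -0.1954, 0.2641]
ee_rot: [-180.0, -0.0, 173.2]
ft_force: [-0.0, 0.9, -0.3]
finger_gap: 0.0559
finger_force: 0.0
time: 27.1
tool_pos: [0.5648, -0.2373, 0.1818]
ee_rot: [179.9, -0.3, 173.2]
ft_force: [-0.6, -0.5, 0.5]
finger_gap: 0.0557
finger_force: 0.0
```

```bash
python3 -m jog '[[0.3,[-0.06,0.11,1],0],[0.3,[0,0,1],0],[0.3,[0,0,1],0],[0.3,[0,0,1],0],[0.3,[0,0,1],0],[0.3,[0,0,0.3],0],[0.3,[0,0,0],0],[0.3,[0,0,0],0]]'
python3 -m jog '[[-1,[0,0,0],0],[-1,[0,0,0],0],[-1,[0,0,0],0],[-1,[0,0,0],0],[-1,[0,0,0],0],[-1,[0,0,0],0],[-1,[0,0,0],0]]' 20
```

```text
time: 27.9
tool_pos: [0.5679, -0.2364, 0.0797]
ee_rot: [-179.9, 0.1, 173.3]
ft_force: [0.4, 0.1, 1.1]
finger_gap: 0.0558
finger_force: 0.0
time: 28.6
tool_pos: [0.5675, -0.2361, 0.079]
ee_rot: [-180.0, 0.0, 173.3]
ft_force: [-0.4, 1.6, 6.1]
finger_gap: 0.0176
finger_force: 20.6
```

```bash
python3 -m jog '[[-0.5,[0,0,0],0],[-0.2,[0,0,0],0],[0.1,[0,0,0],0],[0.3,[0,0,0],0],[0.3,[0,0,0],0],[0.3,[0,0,-0.5],0],[0.3,[0,0,-1],0],[0.3,[0,0,-1],0],[0.3,[0,0,-1],0],[0.3,[0,0,-1],0],[0.3,[0,0,-1],0],[0.3,[0,0,-1],0]]'
python3 -m jog '[[0.3,[0,0,-1],0],[0.3,[0,-1,0],0],[0.3,[0,-1,0],0],[0.3,[0,-1,0],0],[0.3,[0,-1,0],0],[0.3,[0,-1,0],0],[0.3,[0,-1,0],0],[0.3,[0,-1,0],0],[0.3,[0,-1,0],0],[0.3,[0,-0.7,0],0],[0.3,[0,0,0],0]]'
python3 - <<'E'
from h import *
cv2.imwrite('pics/t5.png',capture('top'))
I={n:cv2.imread(f'pics/{n}.png')[:,:,0].astype(float) for n in('top0','t3','t5')}
def edge(k,rows,c0,fg,bg,z):
    P=[]
    for r in rows:
        c=int(round(c0(r)));v=np.clip((I[k][r,c+1:c+4]-bg)/(fg-bg),0,1);j=np.argmax(v<.9) if (v<.9).any() else 3
        P.append(onz('top',(c+.5+j+(v[j] if j<3 else 0),r),z)[:2])
    P=np.array(P,np.float32);vx,vy,x,y=cv2.fitLine(P,cv2.DIST_HUBER,0,.01,.01).ravel();d=np.array([vx,vy]);d=d if vx<0 else -d
    return np.array([x,y]),d,np.degrees(np.arctan2(d[1],d[0]))
L=lambda a,b:(lambda k:a[1]+(b[1]-a[1])*(k-a[0])/(b[0]-a[0]))
rows=[r for r in range(186,207) if not 190<=r<=195]
print('marker edge',edge('top0',rows,lambda r:381-(r-190)*.12,122,46,.032)[2])
for k in('t3','t5'):print(k,'edge',edge(k,range(185,199),lambda r:381-(r-188)*.1,103,34,.046)[2],'line',line('top',cv2.imread(f'pics/{k}.png'),185,199,L((181,382.2),(202,379.7)),5,.046)[2])
print('marker line',line('top',cv2.imread('pics/top0.png'),187,206,L((186,381.6),(206,379)),4,.032)[2])
print(I['t5'][184:212,376:386].astype(int)); print(abs(I['t5']-I['t3'])[207:212,376:381].max())
E
```

```text
time: 29.8
tool_pos: [0.5673, -0.2361, 0.21]
ee_rot: [-180.0, 0.0, 173.3]
ft_force: [-0.0, -0.6, -0.2]
finger_gap: 0.0559
finger_force: 0.0
time: 30.9
tool_pos: [0.5462, -0.411, 0.2276]
ee_rot: [180.0, -0.0, 173.1]
ft_force: [-0.2, 1.2, -0.3]
finger_gap: 0.056
finger_force: 0.0
marker edge 173.63832
t3 edge 172.40657 line -2.0976105
t5 edge 172.75938 line -1.5740967
marker line -2.553299
[[ 44  44  45  45  64 104 102 105  52  37]
 [ 47  47  48  48  65 106 104  97  30  37]
 [ 48  51  47  53  74 105 100  81  31  32]
 [ 48  48  47  52  83 106 102  65  33  37]
 [ 47  48  51  57  91 105  98  52  33  44]
 [ 48  49  47  57  98 104  97  40  37  48]
 [ 50  47  49  63 113 105  97  34  39  48]
 [ 47  48  47  63 112 106 110  34  32  48]
 [ 48  49  47  56 109 106 113  34  34  45]
 [ 49  49  49  65 105 105  92  35  42  46]
 [ 49  51  53  69 107 104  83  38  49  47]
 [ 49  49  53  77 107 100  78  39  48  51]
 [ 51  49  58  88 106 102  62  36  42  50]
 [ 50  51  59  97 104 100  51  37  34  51]
 [ 50  47  59 100 104  99  42  36  46  52]
 [ 50  46  63 114 104  73  28  35  50  50]
 [ 48  50  58  86  65  38  23  34  50  50]
 [ 47  46  34  39  25  25  25  28  38  39]
 [ 47  44  25  24  24  27  21  26  32  34]
 [ 44  45  28  23  24  28  22  23  35  31]
 [ 46  48  65  36  24  30  30  28  32  32]
 [ 43  51  73  89  52  42  42  42  39  42]
 [ 46  49  78 123  58  48  45  45  45  44]
 [ 47  60 115 138  74  39  46  46  48  47]
 [ 45  65 128 137  87  36  47  45  45  49]
 [ 47  66 129 131  69  35  47  46  49  48]
 [ 45  70 141 133  57  32  45  45  46  45]
 [ 45  63 110 113  44  34  47  47  46  44]]
3.0
```

The lever and strip edges cross the pixel columns at matching rates: one column per 8.5–8.6 rows for the lever and about 8.3–8.5 for the marker. That puts them in line to within about 0.2°. The marker block's pixels are unchanged. I'll back away from the vase, do a final check and hand in.

```bash
python3 -m jog '[[0.3,[0,1,-1],0],[0.3,[0,1,-1],0],[0.3,[0,0,-1],0],[0.3,[0,0,-1],0],[0.3,[0,0,0],0],[0.3,[0,0,0],0]]'
python3 - <<'E'
from h import *
s=capture('side');cv2.imwrite('pics/end.png',s)
E
```

```text
time: 31.55
tool_pos: [0.5517, -0.3685, 0.3078]
ee_rot: [180.0, -0.0, 173.3]
ft_force: [-1.3, -0.6, -0.8]
finger_gap: 0.0556
finger_force: 0.0
```

View pics/end.png

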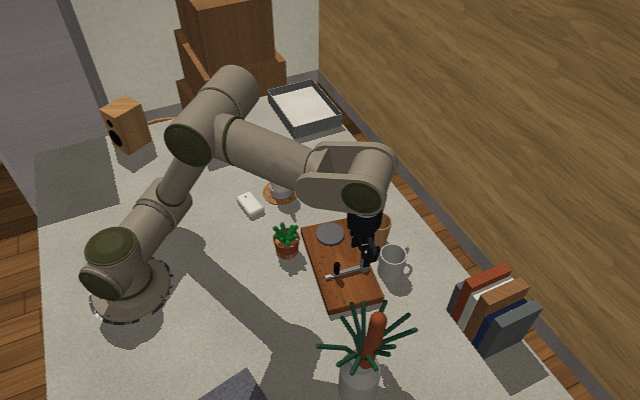

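The arm is clear of everything. The lantern is on the mat at (281,193), the lever lies over the marker at (345,270), and the other items are where they were.

```bash
python3 -c "from bench import *; print(finish_job())"
```

```text
the job is handed in; nothing more can be done
None
```

The job is handed in at about 32 s: the lantern stands upright and wholly on the cork mat, and the dimmer lever lies over the marker to within about 0.2° by my top-camera measurement; the marker did not move, and I saw nothing else disturbed.

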